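Tip the boiled potatoes out of the stand pot into the basin

TASK

Lift the lid off the pot and lay it flat on the wooden board without dropping it, and gently push the enamel basin along the table (do not lift it or squeeze it, the enamel chips) until it is under the front of the pot. Then swing the pot over on its pivot so that all three potatoes roll into the basin, and bring the pot steadily back upright without banging it. Leave the mug, jar and carton alone.

Things in the scene. Friction and masses are not known exactly. Their poses are not given: they have to be found in the camera images.
- pot (a joint): Tilt of the round aluminium pot on its pivot, rad: 0 = upright (a stop), grows as it tips over its front (the stand's -y side), 2.0 = fully tipped (a stop; mouth forward and down). Stiff hinge (0.5 N m friction): it stays where left; swinging it takes 5 to 12 N at the lever. Pot 170 mm across the rim, 136 mm across the base, 110 mm deep; upright its base is 85 mm, its rim 195 mm up.
- stand: Fixed dark steel bar stand; uprights 12 mm thick, 154 mm high at x = -100 and +100, y = 0 mm, braces back to y = +135. Origin: on the table below the pivot; x along the pivot axis (-x side towards the robot), -y is the front, z up. The upright pot's centre is at y = +45. Potatoes drop at y = -20 to -90; the basin's centre is best at x = 0, y = -95 (at y = -78 its rim meets the uprights).
- pivot (a point): Centre of the pot's pivot, 150 mm above the stand's origin; axes as the stand's. The pot turns about the x axis through it.
- lever_grip (a point): Middle of the pot's lever grip: a round dark bar 12 mm thick, along stand x from -118 (its arm) to -196 mm; this point at x = -158. Fixed to the pot, 150 mm from the pivot axis; at tilt t it is at y = 150 sin(1.0 - t), z = 150 cos(1.0 - t) mm from the pivot in the stand's axes (upright: 126 behind, 81 above). Can be pushed either way by fingers straddling it from above.
- pot_mouth (a point): Centre of the pot's mouth, in the plane of its rim.
- lid: Round flat aluminium lid, 176 mm across, 5 mm thick, loose on the pot's rim, 0.15 kg. Origin: centre of the disc's underside (at the rim's height); z up. Below the disc a 140 mm wide collar reaches 6 mm down, so on the board the origin is 6 mm above the board's top. On top a round black knob, 30 mm across, from 13 to 35 mm above the origin, on a 16 mm stem.
- board: Fixed wooden board, 220 x 220 x 18 mm, flat on the table. Origin: centre of its underside; its top is 18 mm above.
- basin: Loose round white enamel basin, 230 mm across the rim, 176 mm across the base, 55 mm high, wall 4 mm, about 0.4 kg. Origin: centre of its underside; z is up. It slides easily; to push it more than 25 N is never needed nor allowed.
- potato0: One of three like potatoes, at first in the pot under the lid: 60 mm long, 46 mm thick, about 70 g. Origin: its centre; x along its length.
- potato1: One of three like potatoes, at first in the pot under the lid: 60 mm long, 46 mm thick, about 70 g. Origin: its centre; x along its length.
- potato2: One of three like potatoes, at first in the pot under the lid: 60 mm long, 46 mm thick, about 70 g. Origin: its centre; x along its length.
- mug: Bystander: steel mug, 80 mm across, 85 mm high. Origin: centre of its underside.
- jar: Bystander: brown glass jar, 80 mm across, 110 mm high. Origin: centre of its underside.
- carton: Bystander: cardboard carton, 80 x 100 x 60 mm high. Origin: centre of its underside.
Things that resemble listed ones, but are neither listed nor needed, are in the scene too. Leave any blue or yellow look-alike of the basin alone.

How it is judged (in metres and radians):
On the way, in this order (a step that is already met when the one before it is completed fails the run):
1. the lid lies flat on the board, let go, while the pot is still upright (horizontal distance between lid and board below 0.07 m and height (world z) of lid below 0.034 m and angle between lid's own z axis and vertical below 0.12 rad and linear speed of lid below 0.05 m/s and contact force between lid and the fingers below 0.3 N and value of joint pot below 0.2 rad), for 0.2 s.
2. the pot is tipped over (past 1.2 rad) and all three potatoes are in the basin (value of joint pot above 1.2 rad and horizontal distance between each of potato0, potato1, potato2 and basin below 0.105 m and z of each of potato0, potato1, potato2 in the frame of basin below 0.075 m), for 0.2 s.
3. the pot is upright again (value of joint pot below 0.1 rad), for 0.2 s.
At the end, for the whole second after the job is handed in: The pot is upright (within 0.1 rad), the lid lies flat at rest on the board (centre within 70 mm of the board's centre, released), the basin stands flat on the table and all three potatoes lie at rest in it (value of joint pot below 0.1 rad and horizontal distance between lid and board below 0.07 m and height (world z) of lid below 0.034 m and angle between lid's own z axis and vertical below 0.12 rad and linear speed of each of lid, basin below 0.05 m/s and contact force between lid and the fingers below 0.3 N and horizontal distance between each of potato0, potato1, potato2 and basin below 0.105 m and z of each of potato0, potato1, potato2 in the frame of basin below 0.075 m and angle between basin's own z axis and vertical below 0.1 rad and height (world z) of basin below 0.01 m and linear speed of each of potato0, potato1, potato2 below 0.1 m/s); the robot touches nothing.
It fails at once if the robot presses the basin with more than 25 N (contact force between basin and the fingers above 25 N or contact force between basin and the arm above 25 N).
It fails at once if the basin is lifted (more than 25 mm) or tipped (more than 0.4 rad) (height (world z) of basin above 0.025 m or angle between basin's own z axis and vertical above 0.4 rad).
It fails at once if the lid is dropped (falls freely faster than 0.7 m/s, about 25 mm of fall) (linear speed of lid above 0.7 m/s and contact force between lid and the fingers below 0.3 N).
It fails at once if the pot is banged back (swings back faster than 3.5 rad/s) (velocity of joint pot below -3.5 rad/s).
It fails at once if the mug, jar or carton is moved by more than 30 mm or toppled (distance of any of mug, jar, carton from where it was at the start of the episode above 0.03 m or angle between any of mug, jar, carton's own z axis and vertical above 0.4 rad).
It also fails if it takes over 72 s, if anything falls off the work surface, if the arm or the gripper's body presses on something with over 40 N, if the wrist force passes 120 N, or if a joint passes its speed limit or range.

ROBOT

A 6-joint arm with a two-finger parallel gripper is mounted at the origin on the work surface. World frame = base frame: x ahead of the robot, y to its left, z up, the work surface at z = 0. Lengths are in m, angles in degrees, forces in N, time in s.
With the tool pointing down it reaches from about 0.3 to 0.75 m from the base axis. Payload 8.5 kg.
Tool frame: the origin (TCP) lies midway between the tips of the shut fingers; the grasp point (between the pads) lies 19 mm behind it; z points along the fingers, y is the line along which they close (so a half turn about z gives the same grasp; the last joint's range is limited). The gripper opens to 85 mm and grips with 20 to 120 N. Pads are 22 mm wide; open, the fingers measure 114 mm over their backs; the gripper's body (76 mm by 85 mm) begins 54 mm behind the grasp point. The pads swing forward as they close: fully open they stand 13 mm farther back than shut.
Start: joints at [-75.877, 21.807, 74.336, -0, 83.858, -12.336], TCP at [0.245, -0.492, 0.231] pointing down, gripper open.
Joint ranges: [-178.18, 178.18], [-50.72, 133.34], [12.68, 142.11], [-81.47, 261.47], [9.98, 163.14], [-165.26, 165.26]. Speed limits (degrees/s): [136.94, 136.94, 180, 180, 180, 180].

INTERFACE

Orientations are given as a 3x3 rotation matrix whose columns are the frame's x, y, z axes.
In Python, from rig import env, get_image, close_job gives the robot as it stands.
- The arm moves only by the tool step_arm, never from a script. Its argument "targets" is a list of rows, each a list of 2 entries, a list of its own where there are three numbers: the shift along the tool's x, y, z as a fraction of full scale, then the turn, a rotation vector about the tool's x, y, z as a fraction of full scale. In form: [[[x, y, z], [wx, wy, wz]], ...]. A call has 1 to 10 rows; each row is the pose to reach, as a shift and turn from the pose commanded when the call began, along the tool's axes at that moment; what a row does not reach only later rows make up. Full scale, the value 1, is 0.3 m for a shift and 45 degrees for a turn. A row lasts 1/12 s, in which the tool goes at most 41.7 mm and 7.16 degrees, less where a joint would pass 70% of its speed; a pose out of reach is approached as far as the arm can. A call with a number of a shift or a turn outside -1 to 1 is refused whole. A call with a gripper value outside its range is refused whole. "jaw" is the finger opening in mm, from 0 to 85.4, set as the call begins (left out, the last holds). The fingers move at their own pace and stop on an object; "grip_force" is the grip in N (left out, the last holds). Time passes only in rows, so rows that repeat a pose let the fingers close. It gives the time, the measured TCP pose, the force, the opening and the grip force at its end, in the units of the state.
- env.observe(): the state, without advancing time (a new reading comes with each control period).
- get_image(name): name is "side" or "top" or "wrist"; returns a dict with "img" (480x640x3 uint8, red, green, blue), "z_map" (480x640 float32, m along the optical axis (not along the pixel's ray), 0 where there is no reading), "intrinsics" (3x3 intrinsics, pixels), "rvec" (rotation vector, rad) and "tvec" (3), from world to camera coordinates, as OpenCV has them. Camera axes: x right, y down, z forward; pixel columns grow to the right and rows downward; lengths in m; the calibration is good to about 2 mm. A picture is of the moment at which its call begins.
- close_job(): hands the job in; it is judged then, once.
The state is a dict: "time_s": time; "q": joint angles; "qvel": joint speeds; "joint_efforts": joint torques, N m; "position": TCP position; "tool_rot": TCP orientation; "ft_force": force on the tool from outside, world axes, zero at the start; "wrist_torque": the same for the moment, N m; "grip_width": finger opening in m; "gripper_force": force on a finger pad.
Only numpy, scipy, OpenCV 4.12 (cv2) and the standard library are available. Lean on these libraries where they do the work, as an engineer would, in place of code of your own. Each camera call takes 0.05 s, during which the arm holds its last target. There are 200 camera calls.

## Working session

There is one attempt and no reset: what is moved stays moved. The work goes in short steps, Python scripts to look and compute and a tool call to move; the robot and the scene stay as the last step left them, time stands still between calls to the robot, and variables do not carry over. Pictures are saved under pics/ and viewed, at most 10 in all, crops included, and the job is handed in when it is done.

Besides the shell and the picture viewer there is one more tool, called after "Request:" as name([rows], argument=value, ...), one row to a line, values as JSON. step_arm: Moves the arm, as the interface text tells. Its arguments: {"type":"object","properties":{"targets":{"type":"array","items":{"type":"array"}},"jaw":{"type":"number"},"grip_force":{"type":"number"}},"required":["targets"]}

```bash
ls; mkdir -p pics; cat > h.py <<'E'
import numpy as np, cv2
from rig import env, get_image
def snap(n):
    d=get_image(n); np.savez(f'{n}.npz',**d); return d
def load(n): return dict(np.load(f'{n}.npz'))
def cam(d):
    R=cv2.Rodrigues(np.array(d['rvec'],float))[0]; return R,np.array(d['tvec'],float).ravel()
def pts(d):
    K=d['intrinsics'];R,t=cam(d);z=d['z_map'];v,u=np.mgrid[:480,:640]
    P=np.stack([(u-K[0,2])/K[0,0]*z,(v-K[1,2])/K[1,1]*z,z],-1)
    W=(P-t)@R; W[z==0]=np.nan; return W
def ray(d,u,v):
    K=d['intrinsics'];R,t=cam(d)
    return -R.T@t, R.T@np.linalg.solve(K,[u,v,1.])
def proj(d,X): return cv2.projectPoints(np.atleast_2d(np.array(X,float)),np.array(d['rvec'],float),np.array(d['tvec'],float),d['intrinsics'],None)[0][:,0]
E
python3 - <<'E'
from h import *
print(env.observe())
for n in('top','side'):
    d=snap(n); cv2.imwrite(f'pics/{n}0.png',d['img'][...,::-1])
    print(n,d['intrinsics'].tolist(),cam(d))
E
```

```text
pics
{'time_s': 0.0, 'q': array([-7.58787903e+01,  2.18409961e+01,  7.43861727e+01,  8.81718732e-04,
        8.38571090e+01, -1.23373799e+01]), 'qvel': array([ 0.03248224, -0.00306595, -0.07136813, -0.01036596, -0.01421793,
       -0.02055233]), 'joint_efforts': array([ 7.83515097e-04, -4.48460340e+01, -2.31277496e+01, -1.34207721e-04,
        4.75053574e-03,  1.26154340e-06]), 'position': array([ 0.24496658, -0.49210232,  0.23070337]), 'tool_rot': array([[ 8.95257412e-01,  4.45549153e-01, -3.44028773e-04],
       [ 4.45549165e-01, -8.95256330e-01,  1.43020705e-03],
       [ 3.29233604e-04, -1.43368519e-03, -9.99998918e-01]]), 'ft_force': array([0.57278827, 0.36685337, 0.32629354]), 'wrist_torque': array([ 0.01567269,  0.01196708, -0.03253118]), 'gripper_force': 0.0, 'grip_width': 0.08516690720985212}
top [[547.3529623345336, 0.0, 313.51409979628846], [0.0, 547.3529623345336, 243.64118139220346], [0.0, 0.0, 1.0]] (array([[ 0.02707673, -0.99963093,  0.00220427],
       [-0.98924146, -0.02711231, -0.14375764],
       [ 0.14376434,  0.00171193, -0.98961047]]), array([-0.11556476,  0.50794441,  1.40526089]))
side [[525.3841620967271, 0.0, 322.00369038120414], [0.0, 525.3841620967271, 243.03513797441624], [0.0, 0.0, 1.0]] (array([[ 0.99556726, -0.09402079,  0.00243388],
       [-0.05253138, -0.57733698, -0.81481437],
       [ 0.07801466,  0.81107466, -0.57971684]]), array([-0.50628067,  0.11465257,  1.49175025]))
```

View pics/top0.png

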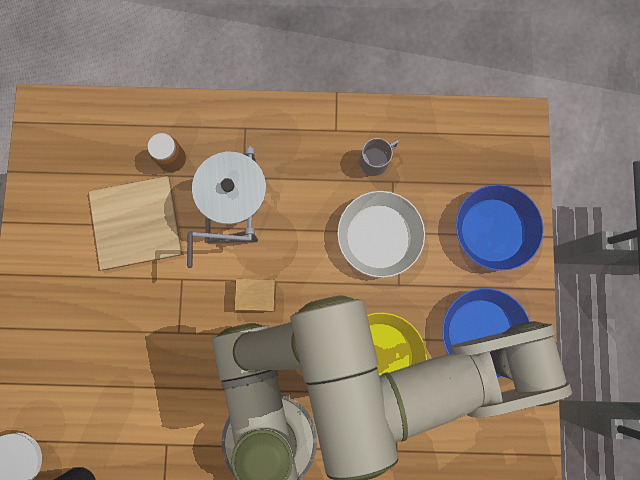

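View pics/side0.png

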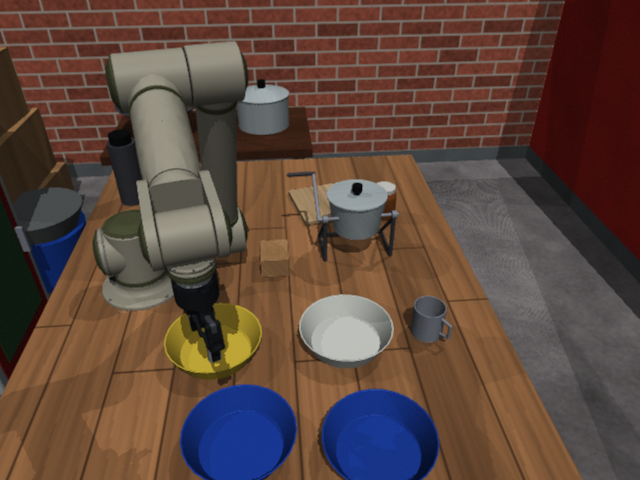

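Top view: pot lid at (228,187) with its knob at (227,185), lever bar from (190,236) to (190,266), board (135,223), white basin (381,234), mug (377,153), jar (163,148), carton (255,295). The other bowls are two blue ones, (499,228) and (487,333), and a yellow one at (385,345). The only white bowl with rim 230 is at top (381,234) and side (346,333). The other pot, at side (263,108), stands on a back table off the work surface, so the pot on the stand is the one meant. Next I'll measure these and confirm in a crop.

```bash
python3 - <<'E'
from h import *
np.set_printoptions(precision=4,suppress=True)
T=load('top');S=load('side');WT=pts(T);WS=pts(S)
def fitc(P):
    A=np.c_[2*P[:,:2],np.ones(len(P))];s=np.linalg.lstsq(A,(P[:,:2]**2).sum(1),rcond=None)[0]
    return s[:2],np.sqrt(s[2]+s[:2]@s[:2])
def reg(W,x0,x1,y0,y1,z0,z1):
    m=(W[...,0]>x0)&(W[...,0]<x1)&(W[...,1]>y0)&(W[...,1]<y1)&(W[...,2]>z0)&(W[...,2]<z1); return m
for nm,u,v in(('knob',227,185),('lid',240,205),('board',135,223),('basinfloor',381,234),('mug',377,153),('jar',163,148),('carton',255,295),('lev',190,250),('pivA',252,238),('pivB',250,152)):
    print(nm,WT[v,u])
for nm,u,v in(('knob',357,188),('lever',300,174),('basin',346,335),('lid',345,195)): print('side',nm,WS[v,u])
k=WT[185,227]
def circ(W,c,r,z0,z1,nm):
    m=reg(W,c[0]-r,c[0]+r,c[1]-r,c[1]+r,z0,z1);P=W[m]
    if len(P)<10: print(nm,'few',len(P));return
    hull=cv2.convexHull((P[:,:2]*1e4).astype(np.float32))[:,0]/1e4
    print(nm,len(P),'bbox',P.min(0),P.max(0),'mean',P.mean(0),'minEncl',cv2.minEnclosingCircle((hull*1e3).astype(np.float32)))
b=WT[234,381]
for W,n in((WT,'top'),(WS,'side')):
    circ(W,k,.03,k[2]-.006,k[2]+.01,n+' knob')
    circ(W,k,.11,k[2]-.035,k[2]-.022,n+' lid')
    circ(W,b,.16,.045,.065,n+' basinrim')
bo=WT[223,135]
m=reg(WT,bo[0]-.18,bo[0]+.18,bo[1]-.18,bo[1]+.18,.012,.024).astype(np.uint8)
P=WT[m>0]; r=cv2.minAreaRect((P[:,:2]*1e3).astype(np.float32)); print('board',r,np.median(P[:,2]))
c=np.hstack([cv2.resize(T['img'][130:290,150:290],None,fx=3,fy=3,interpolation=cv2.INTER_CUBIC)[...,::-1],cv2.resize(S['img'][160:280,280:410],None,fx=3,fy=4,interpolation=cv2.INTER_CUBIC)[:480,:,::-1]])[:,:800]
cv2.imwrite('pics/crop1.png',c);print(c.shape)
E
```

```text
knob [0.6152 0.1023 0.2267]
lid [0.5729 0.0727 0.207 ]
board [0.5574 0.3803 0.0125]
basinfloor [ 0.5471 -0.2834  0.0032]
mug [ 0.7726 -0.2698  0.0064]
jar [0.7356 0.2889 0.1155]
carton [0.371  0.0445 0.0569]
lev [0.4596 0.1765 0.2377]
pivA [0.5161 0.0569 0.0721]
pivB [0.7155 0.0603 0.1649]
side knob [0.6163 0.0945 0.2251]
side lever [0.4599 0.1736 0.2351]
side basin [ 0.5448 -0.2584  0.0047]
side lid [0.5837 0.1009 0.2003]
top knob 133 bbox [0.6036 0.0881 0.2209] [0.6314 0.1167 0.2359] mean [0.6165 0.1025 0.2295] minEncl ((617.4541015625, 102.87220764160156), 15.399639129638672)
top lid 3875 bbox [0.5299 0.016  0.192 ] [0.7044 0.1902 0.2047] mean [0.6165 0.103  0.2001] minEncl ((618.2184448242188, 103.0652084350586), 88.62401580810547)
top basinrim 899 bbox [ 0.4282 -0.3905  0.045 ] [ 0.6552 -0.1622  0.0633] mean [ 0.5493 -0.2824  0.0522] minEncl ((541.5615234375, -276.4570617675781), 114.66722869873047)
side knob 65 bbox [0.6049 0.0821 0.2207] [0.6316 0.1177 0.2339] mean [0.6177 0.0987 0.2284] minEncl ((619.74462890625, 99.67024230957031), 18.560562133789062)
side lid 1456 bbox [0.5053 0.013  0.1918] [0.7055 0.1911 0.2045] mean [0.617  0.093  0.2002] minEncl ((604.037841796875, 104.26012420654297), 101.54450988769531)
side basinrim 884 bbox [ 0.4284 -0.391   0.045 ] [ 0.6552 -0.1616  0.0604] mean [ 0.5472 -0.2527  0.052 ] minEncl ((543.7210083007812, -274.74951171875), 118.73436737060547)
board ((572.7550048828125, 357.8128662109375), (248.6650848388672, 289.8849792480469), 18.037084579467773) 0.018121031625891175
(480, 800, 3)
```

View pics/crop1.png

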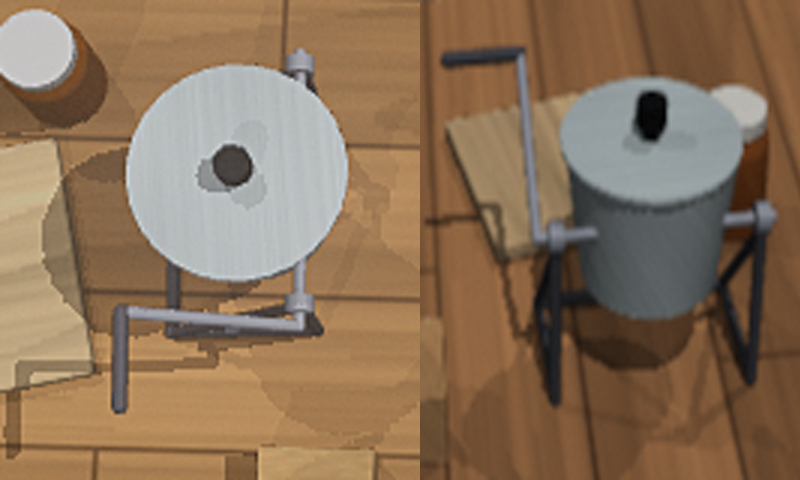

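The crop confirms it: the lid with its black knob, the lever arm bending into a bar toward the robot, and the bosses at crop (300,62) and (300,305), which are full-frame (250,151) and (250,232).

```bash
python3 - <<'E'
from h import *
np.set_printoptions(precision=4,suppress=True)
T=load('top');S=load('side');WT=pts(T);WS=pts(S)
def onz(d,u,v,z):
    o,r=ray(d,u,v);return o+r*(z-o[2])/r[2]
q=[onz(T,*p,.018) for p in((89,191),(168.5,177),(181.5,256),(99,270))]
print('board corners',q[:], 'c',np.mean(q,0),[np.linalg.norm(q[i]-q[i-1]) for i in range(4)])
# lever bar & bosses
m=(WT[...,2]>.22)&(WT[...,2]<.245)&(WT[...,0]<.52)&(WT[...,0]>.4)&(WT[...,1]>.1)&(WT[...,1]<.25)
P=WT[m];print('bar',len(P),P.min(0),P.max(0))
B=P[P[:,0]<.49];print(cv2.fitLine((B[:,:2]).astype(np.float32),cv2.DIST_L2,0,.001,.001).ravel())
for b in((0.516,.060),(.715,.06)):
    m=(WT[...,2]>.15)&(WT[...,2]<.175)&(abs(WT[...,0]-b[0])<.02)&(abs(WT[...,1]-b[1])<.02)
    print('boss',m.sum(),WT[m].mean(0) if m.any() else '', WT[m].min(0),WT[m].max(0))
print(onz(T,250,151,.16),onz(T,250,232,.16))
# basin rim extremes, mug, jar, carton
for n,W in(('t',WT),('s',WS)):
  for nm,x0,x1,y0,y1,z0,z1 in(('jar',.68,.8,.22,.36,.095,.12),('mug',.68,.85,-.34,-.18,.07,.095),('carton',.3,.45,-.03,.12,.05,.07),('yellow',.2,.41,-.5,-.16,.045,.06)):
    m=(W[...,0]>x0)&(W[...,0]<x1)&(W[...,1]>y0)&(W[...,1]<y1)&(W[...,2]>z0)&(W[...,2]<z1)
    if m.any(): print(n,nm,W[m].min(0),W[m].max(0))
E
```

```text
board corners [array([0.6408, 0.5093, 0.018 ]), array([0.6857, 0.297 , 0.018 ]), array([0.4708, 0.2484, 0.018 ]), array([0.4276, 0.4644, 0.018 ])] c [0.5562 0.3798 0.018 ] [np.float64(0.21794386280217287), np.float64(0.2169642652415627), np.float64(0.22027742714592988), np.float64(0.22029632636818408)]
bar 242 [0.4212 0.1503 0.2205] [0.5039 0.1856 0.2437]
[0.9993 0.037  0.4555 0.1778]
boss 134 [0.514  0.0585 0.1595] [0.498  0.0429 0.1514] [0.5353 0.0795 0.1747]
boss 79 [0.72   0.0625 0.1584] [0.7048 0.0511 0.1501] [0.7348 0.0743 0.1682]
[0.7196 0.061  0.16  ] [0.5172 0.0521 0.16  ]
t jar [0.7084 0.2621 0.0951] [0.779  0.3312 0.1191]
t mug [ 0.7093 -0.3147  0.07  ] [ 0.7897 -0.2202  0.0917]
t carton [ 0.3325 -0.0042  0.0504] [0.4126 0.0966 0.0695]
t yellow [ 0.2187 -0.4982  0.045 ] [ 0.3933 -0.2434  0.0599]
s jar [0.7245 0.257  0.0958] [0.7783 0.3312 0.1161]
s mug [ 0.7101 -0.3191  0.07  ] [ 0.7894 -0.2201  0.0904]
s carton [ 0.335  -0.0099  0.0501] [0.4134 0.1    0.0669]
s yellow [ 0.2001 -0.499   0.045 ] [ 0.3929 -0.1647  0.0596]
```

Checks agree: lid top at 0.200, knob top at 0.230, lever bar top at 0.237 and board sides of 218 to 220 mm, all against the text. Stand origin is (0.620, 0.058) with yaw 0.037. The basin at (0.5416, -0.2765) goes to (0.623, -0.037). I'll push it first, with open fingers from outside, so check the gap to the blue bowl.

```bash
cat >> h.py <<'E'
from scipy.spatial.transform import Rotation as Ro
def Rz(yd):  # tool down, tool x at yaw yd deg
    a=np.radians(yd); return np.array([[np.cos(a),np.sin(a),0],[np.sin(a),-np.cos(a),0],[0,0,-1.]])
def goal(p,yd):
    s=env.observe();R=s['tool_rot'];d=R.T@(np.array(p)-s['position'])/.3
    w=Ro.from_matrix(R.T@Rz(yd)).as_rotvec(degrees=True)/45
    print(np.round(d,3),np.round(w,3))
E
python3 - <<'E'
from h import *
T=load('top');W=pts(T);I=T['img'].astype(int)
m=(I[...,2]>I[...,0]+60)&(W[...,2]>.04)&(W[...,2]<.07)
for a in(W[m&(W[...,0]>.43)],W[m&(W[...,0]<.42)]): print(cv2.minEnclosingCircle((a[:,:2]*1e3).astype(np.float32)))
goal([.493,-.4185,.231],71.2)
E
```

```text
((565.6803588867188, -586.8203125), 115.09568786621094)
((292.70513916015625, -547.759033203125), 114.35877227783203)
[ 0.849  0.149 -0.001] [-0.001 -0.001 -0.994]
```

Request:
step_arm([
  [[0.849, 0.149, 0], [0, 0, -0.994]],
  [[0.849, 0.149, 0], [0, 0, -0.994]],
  [[0.849, 0.149, 0], [0, 0, -0.994]],
  [[0.849, 0.149, 0], [0, 0, -0.994]],
  [[0.849, 0.149, 0], [0, 0, -0.994]],
  [[0.849, 0.149, 0], [0, 0, -0.994]],
  [[0.849, 0.149, 0], [0, 0, -0.994]],
  [[0.849, 0.149, 0], [0, 0, -0.994]],
  [[0.849, 0.149, 0], [0, 0, -0.994]],
  [[0.849, 0.149, 0], [0, 0, -0.994]],
], jaw=85)

```text
time_s: 0.93
position: [0.4917, -0.4195, 0.2312]
tool_rot: [[0.325, 0.946, -0.001], [0.946, -0.325, 0.0], [0.0, -0.001, -1.0]]
ft_force: [-0.4, 0.3, -0.1]
grip_width: 0.0849
gripper_force: 0.0
```

Request:
step_arm([
  [[0, 0, 0.12], [0, 0, 0]],
  [[0, 0, 0.24], [0, 0, 0]],
  [[0, 0, 0.36], [0, 0, 0]],
  [[0, 0, 0.48], [0, 0, 0]],
  [[0, 0, 0.6], [0, 0, 0]],
  [[0, 0, 0.68], [0, 0, 0]],
  [[0, 0, 0.71], [0, 0, 0]],
  [[0, 0, 0.71], [0, 0, 0]],
])

```text
time_s: 1.6
position: [0.4913, -0.419, 0.0167]
tool_rot: [[0.325, 0.946, -0.002], [0.946, -0.325, 0.003], [0.002, -0.003, -1.0]]
ft_force: [-0.8, -0.3, 0.5]
grip_width: 0.085
gripper_force: 0.0
```

```bash
python3 - <<'E'
from h import *
goal([.585,-.149,.02],71.2)
d=snap('side');cv2.imwrite('pics/side1.png',cv2.resize(d['img'][180:480,120:520,::-1],None,fx=2,fy=2))
E
```

```text
[ 0.953  0.003 -0.009] [-0.004 -0.002 -0.003]
```

View pics/side1.png

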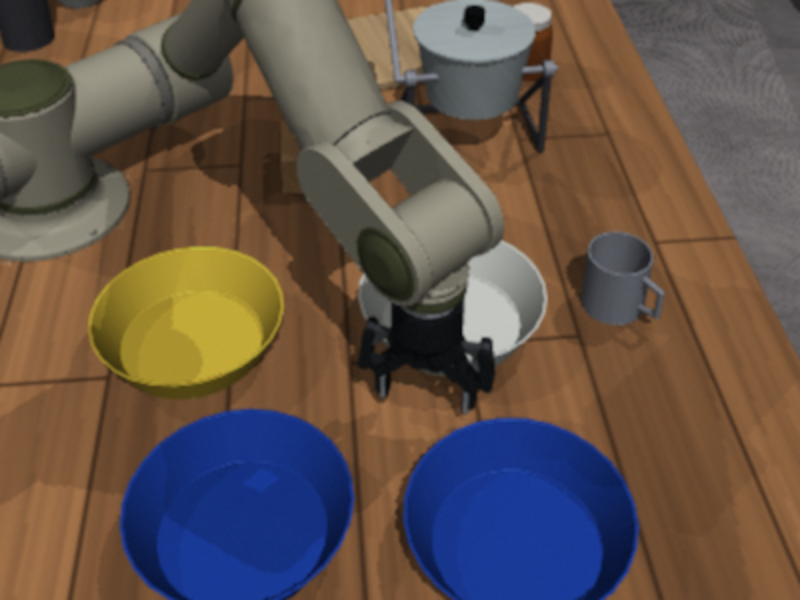

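The gripper stands just behind the white basin, around crop (430,370), with both fingers down and clear of the blue rims. Now a slow push.

Request:
step_arm([
  [[0.02, 0, 0], [0, 0, 0]],
  [[0.04, 0, 0], [0, 0, 0]],
  [[0.06, 0, 0], [0, 0, 0]],
  [[0.073, 0, 0], [0, 0, 0]],
  [[0.086, 0, 0], [0, 0, 0]],
  [[0.099, 0, 0], [0, 0, 0]],
  [[0.112, 0, 0], [0, 0, 0]],
  [[0.125, 0, 0], [0, 0, 0]],
  [[0.14, 0, 0], [0, 0, 0]],
  [[0.155, 0, 0], [0, 0, 0]],
])

```text
time_s: 2.48
position: [0.508, -0.3748, 0.0184]
tool_rot: [[0.323, 0.947, -0.0], [0.947, -0.323, -0.0], [-0.0, 0.0, -1.0]]
ft_force: [-1.8, -2.9, 1.2]
grip_width: 0.0849
gripper_force: 1.4
```

Request:
step_arm([
  [[0.02, 0, 0], [0, 0, 0]],
  [[0.04, 0, 0], [0, 0, 0]],
  [[0.06, 0, 0], [0, 0, 0]],
  [[0.085, 0, 0], [0, 0, 0]],
  [[0.11, 0, 0], [0, 0, 0]],
  [[0.135, 0, 0], [0, 0, 0]],
  [[0.16, 0, 0], [0, 0, 0]],
  [[0.185, 0, 0], [0, 0, 0]],
  [[0.205, 0, 0], [0, 0, 0]],
  [[0.22, 0, 0], [0, 0, 0]],
])

```text
time_s: 3.32
position: [0.5295, -0.3115, 0.0183]
tool_rot: [[0.322, 0.947, -0.0], [0.947, -0.322, 0.0], [0.0, -0.0, -1.0]]
ft_force: [-0.3, -3.2, 1.3]
grip_width: 0.085
gripper_force: 1.2
```

```bash
cat >> h.py <<'E'
def basin(d):
    W=pts(d);I=d['img'].astype(int)
    m=(W[...,2]>.046)&(W[...,2]<.066)&(W[...,0]>.4)&(W[...,0]<.76)&(W[...,1]>-.42)&(W[...,1]<.1)&(I.min(-1)>110)&(np.ptp(I,axis=-1)<40)
    from scipy.optimize import least_squares
    P=W[m]; f=lambda c:np.hypot(P[:,0]-c[0],P[:,1]-c[1])-.1135
    r=least_squares(f,np.median(P[:,:2],0),loss='soft_l1',f_scale=.003); return r.x,m.sum(),np.median(abs(r.fun))
E
python3 - <<'E'
from h import *
d=snap('top');print(basin(load('side')),basin(d));print(basin(snap('side')))
goal([.585,-.149,.02],71.2)
E
```

```text
(array([ 0.53795107, -0.27798495]), np.int64(224), np.float64(0.0016627653298089545)) (array([ 0.56882702, -0.20491584]), np.int64(402), np.float64(0.0019335395705072991))
(array([ 0.5700587 , -0.20375017]), np.int64(276), np.float64(0.0019645563308188924))
[ 0.572  0.001 -0.006] [-0.001 -0.001  0.001]
```

Request:
step_arm([
  [[0.02, 0, 0], [0, 0, 0]],
  [[0.045, 0, 0], [0, 0, 0]],
  [[0.075, 0, 0], [0, 0, 0]],
  [[0.105, 0, 0], [0, 0, 0]],
  [[0.135, 0, 0], [0, 0, 0]],
  [[0.165, 0, 0], [0, 0, 0]],
  [[0.195, 0, 0], [0, 0, 0]],
  [[0.225, 0, 0], [0, 0, 0]],
  [[0.25, 0, 0], [0, 0, 0]],
  [[0.27, 0, 0], [0, 0, 0]],
])

```text
time_s: 4.25
position: [0.5557, -0.2347, 0.0183]
tool_rot: [[0.322, 0.947, -0.0], [0.947, -0.322, 0.0], [0.0, -0.0, -1.0]]
ft_force: [-1.3, -1.8, 0.5]
grip_width: 0.0849
gripper_force: 0.8
```

Request:
step_arm([
  [[0.02, 0, 0], [0, 0, 0]],
  [[0.045, 0, 0], [0, 0, 0]],
  [[0.075, 0, 0], [0, 0, 0]],
  [[0.105, 0, 0], [0, 0, 0]],
  [[0.135, 0, 0], [0, 0, 0]],
  [[0.165, 0, 0], [0, 0, 0]],
  [[0.195, 0, 0], [0, 0, 0]],
  [[0.22, 0, 0], [0, 0, 0]],
  [[0.235, 0, 0], [0, 0, 0]],
  [[0.24, 0, 0], [0, 0, 0]],
])

```text
time_s: 5.08
position: [0.5789, -0.1667, 0.0183]
tool_rot: [[0.322, 0.947, 0.0], [0.947, -0.322, 0.0], [0.0, 0.0, -1.0]]
ft_force: [-0.7, -1.5, -0.5]
grip_width: 0.0849
gripper_force: 0.8
```

```bash
python3 - <<'E'
from h import *
print(basin(snap('top')));print(basin(snap('side')))
goal([.5864,-.1448,.02],71.2)
E
```

```text
(array([ 0.61861198, -0.06101416]), np.int64(321), np.float64(0.0019633925792890694))
(array([ 0.61955927, -0.05925569]), np.int64(201), np.float64(0.0019091440330157028))
[ 0.079  0.    -0.006] [-0. -0.  0.]
```

Request:
step_arm([
  [[0.02, 0, 0], [0, 0, 0]],
  [[0.04, 0, 0], [0, 0, 0]],
  [[0.06, 0, 0], [0, 0, 0]],
  [[0.075, 0, 0], [0, 0, 0]],
  [[0.081, 0, 0], [0, 0, 0]],
  [[0.081, 0, 0], [0, 0, 0]],
  [[0.06, 0, 0], [0, 0, 0]],
  [[0.0, 0, 0], [0, 0, 0]],
  [[-0.05, 0, 0], [0, 0, 0]],
  [[-0.1, 0, 0], [0, 0, 0]],
])

```text
time_s: 6.02
position: [0.5685, -0.197, 0.0183]
tool_rot: [[0.323, 0.947, 0.0], [0.947, -0.323, 0.0], [0.0, 0.0, -1.0]]
ft_force: [0.1, -0.2, -0.2]
grip_width: 0.085
gripper_force: 0.0
```

Request:
step_arm([
  [[0, 0, -0.13], [0, 0, 0]],
  [[0, 0, -0.26], [0, 0, 0]],
  [[0, 0, -0.39], [0, 0, 0]],
  [[0, 0, -0.52], [0, 0, 0]],
  [[0, 0, -0.65], [0, 0, 0]],
  [[0, 0, -0.78], [0, 0, 0]],
  [[0, 0, -0.9], [0, 0, 0]],
  [[0, 0, -0.95], [0, 0, 0]],
])

```text
time_s: 6.68
position: [0.5692, -0.1969, 0.309]
tool_rot: [[0.323, 0.946, 0.007], [0.946, -0.323, -0.004], [-0.001, 0.008, -1.0]]
ft_force: [0.2, -0.1, 0.8]
grip_width: 0.085
gripper_force: 0.0
```

```bash
python3 - <<'E'
from h import *
print(basin(snap('top')));print(basin(snap('side')))
goal([.6178,.103,.29],71.2)
E
```

```text
(array([ 0.62711243, -0.0356874 ]), np.int64(366), np.float64(0.002523530303157037))
(array([ 0.63001155, -0.0390405 ]), np.int64(344), np.float64(0.0027660542686349654))
[ 0.998 -0.17   0.053] [ 0.008  0.001 -0.001]
```

Request:
step_arm([
  [[0.13, -0.02, 0.01], [0, 0, 0]],
  [[0.26, -0.04, 0.02], [0, 0, 0]],
  [[0.39, -0.06, 0.03], [0, 0, 0]],
  [[0.52, -0.09, 0.04], [0, 0, 0]],
  [[0.65, -0.11, 0.05], [0, 0, 0]],
  [[0.78, -0.13, 0.053], [0, 0, 0]],
  [[0.9, -0.15, 0.053], [0, 0, 0]],
  [[0.98, -0.17, 0.053], [0.008, 0, 0]],
  [[0.998, -0.17, 0.053], [0.008, 0, 0]],
  [[0.998, -0.17, 0.053], [0.008, 0, 0]],
])

```text
time_s: 7.62
position: [0.617, 0.1049, 0.2858]
tool_rot: [[0.32, 0.947, -0.008], [0.947, -0.32, 0.002], [-0.001, -0.009, -1.0]]
ft_force: [-1.0, -0.5, -0.6]
grip_width: 0.0851
gripper_force: 0.0
```

```bash
python3 - <<'E'
from h import *
d=snap('wrist');cv2.imwrite('pics/w1.png',d['img'][...,::-1])
print(proj(d,[.6178,.103,.23]))
goal([.6178,.103,.203],71.2)
E
```

```text
[[318.34553093 264.60361852]]
[-0.001  0.005  0.277] [-0.01   0.001  0.   ]
```

View pics/w1.png

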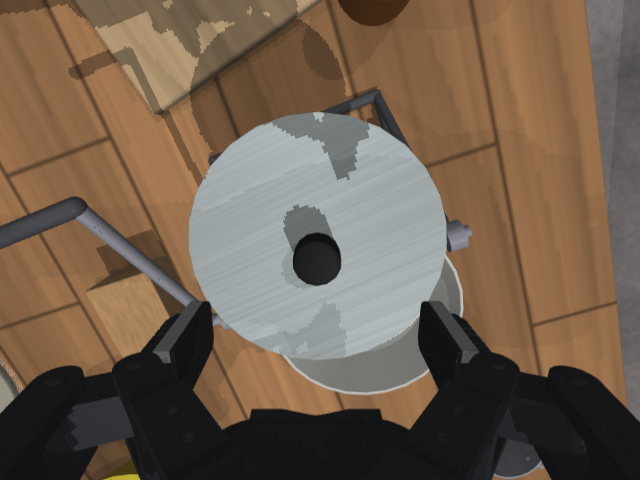

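The wrist view shows the knob at (317,259), against a prediction of (318,265). That is within 3 mm and central between the fingers, so I'll descend and grip.

Request:
step_arm([
  [[0.003, 0.005, 0.08], [-0.01, 0, 0]],
  [[0.005, 0.005, 0.16], [-0.01, 0, 0]],
  [[0.005, 0.005, 0.22], [-0.01, 0, 0]],
  [[0.005, 0.005, 0.26], [-0.01, 0, 0]],
  [[0.005, 0.005, 0.275], [-0.01, 0, 0]],
  [[0.005, 0.005, 0.275], [-0.01, 0, 0]],
])

```text
time_s: 8.17
position: [0.6182, 0.1034, 0.2037]
tool_rot: [[0.324, 0.946, -0.001], [0.946, -0.324, -0.001], [-0.001, -0.001, -1.0]]
ft_force: [0.1, -0.5, -0.0]
grip_width: 0.0844
gripper_force: 0.0
```

Request:
step_arm([
  [[0, 0, 0], [0, 0, 0]],
  [[0, 0, 0], [0, 0, 0]],
  [[0, 0, 0], [0, 0, 0]],
  [[0, 0, 0], [0, 0, 0]],
  [[0, 0, 0], [0, 0, 0]],
  [[0, 0, 0], [0, 0, 0]],
  [[0, 0, 0], [0, 0, 0]],
  [[0, 0, 0], [0, 0, 0]],
], jaw=0, grip_force=60)

```text
time_s: 8.83
position: [0.6188, 0.105, 0.2057]
tool_rot: [[0.322, 0.947, 0.003], [0.947, -0.322, -0.001], [0.0, 0.003, -1.0]]
ft_force: [-1.3, 0.4, 4.9]
grip_width: 0.0281
gripper_force: 59.2
```

Request:
step_arm([
  [[0, 0, -0.02], [0, 0, 0]],
  [[0, 0, -0.05], [0, 0, 0]],
  [[0, 0, -0.09], [0, 0, 0]],
  [[0, 0, -0.14], [0, 0, 0]],
  [[0, 0, -0.2], [0, 0, 0]],
  [[0, 0, -0.26], [0, 0, 0]],
  [[0, 0, -0.32], [0, 0, 0]],
  [[0, 0, -0.36], [0, 0, 0]],
  [[0, 0, -0.38], [0, 0, 0]],
  [[0, 0, -0.38], [0, 0, 0]],
])

```text
time_s: 9.67
position: [0.6186, 0.1051, 0.3204]
tool_rot: [[0.322, 0.947, 0.004], [0.947, -0.322, -0.001], [0.001, 0.004, -1.0]]
ft_force: [-1.0, -0.6, -1.3]
grip_width: 0.0279
gripper_force: 59.2
```

```bash
python3 - <<'E'
from h import *
d=snap('side');cv2.imwrite('pics/side2.png',cv2.resize(d['img'][90:340,230:480,::-1],None,fx=2,fy=2))
goal([.557,.381,.32],71.2)
E
```

```text
[ 0.805 -0.49  -0.004] [ 0.003 -0.    -0.   ]
```

View pics/side2.png

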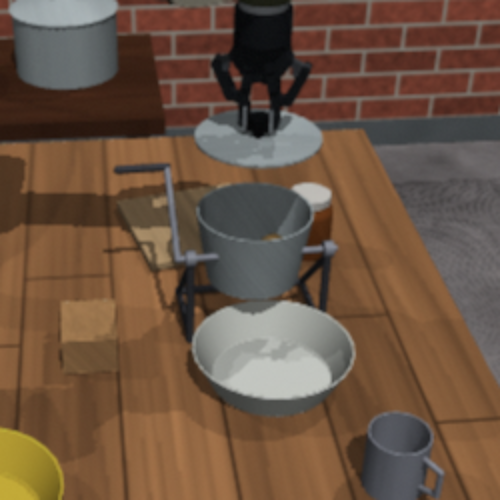

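The lid hangs level, held by its knob at crop (258,125), and the basin sits in front of the pot. Carry the lid to the board.

Request:
step_arm([
  [[0.04, -0.02, 0], [0, 0, 0]],
  [[0.12, -0.07, 0], [0, 0, 0]],
  [[0.22, -0.13, 0], [0, 0, 0]],
  [[0.32, -0.19, 0], [0, 0, 0]],
  [[0.43, -0.26, 0], [0, 0, 0]],
  [[0.54, -0.33, 0], [0, 0, 0]],
  [[0.64, -0.39, 0], [0, 0, 0]],
  [[0.73, -0.44, 0], [0, 0, 0]],
  [[0.79, -0.48, 0], [0, 0, 0]],
  [[0.805, -0.49, 0], [0, 0, 0]],
])

```text
time_s: 10.55
position: [0.555, 0.3851, 0.317]
tool_rot: [[0.318, 0.948, -0.001], [0.948, -0.318, -0.001], [-0.001, -0.001, -1.0]]
ft_force: [0.1, -0.8, -1.4]
grip_width: 0.0283
gripper_force: 59.3
```

Request:
step_arm([
  [[0, 0, 0.02], [0, 0, 0]],
  [[0, 0, 0.08], [0, 0, 0]],
  [[0, 0, 0.17], [0, 0, 0]],
  [[0, 0, 0.27], [0, 0, 0]],
  [[0, 0, 0.38], [0, 0, 0]],
  [[0, 0, 0.49], [0, 0, 0]],
  [[0, 0, 0.6], [0, 0, 0]],
  [[0, 0, 0.7], [0, 0, 0]],
  [[0, 0, 0.78], [0, 0, 0]],
  [[0, 0, 0.82], [0, 0, 0]],
])

```text
time_s: 11.38
position: [0.5562, 0.3788, 0.0685]
tool_rot: [[0.324, 0.946, -0.004], [0.946, -0.324, -0.003], [-0.005, -0.003, -1.0]]
ft_force: [-0.4, 0.1, -2.1]
grip_width: 0.0283
gripper_force: 59.3
```

```bash
python3 - <<'E'
from h import *
np.set_printoptions(precision=4,suppress=True)
goal([.557,.381,.034],71.2)
d=snap('side');W=pts(d);m=(abs(W[...,0]-.557)<.12)&(abs(W[...,1]-.38)<.12)&(W[...,2]>.025)&(W[...,2]<.12)&(d['img'].min(-1)>110)
P=W[m];
if len(P)>30:
    print(len(P),P.min(0),P.max(0),np.linalg.lstsq(np.c_[P[:,:2]-[.557,.381],np.ones(len(P))],P[:,2],rcond=None)[0])
E
```

```text
[0.008 0.001 0.115] [-0.004  0.006 -0.002]
338 [0.4712 0.2896 0.0579] [0.6308 0.4541 0.116 ] [ 0.0182 -0.0129  0.0638]
```

Request:
step_arm([
  [[0, 0, 0.02], [0, 0, 0]],
  [[0, 0, 0.04], [0, 0, 0]],
  [[0, 0, 0.06], [0, 0, 0]],
  [[0, 0, 0.08], [0, 0, 0]],
  [[0, 0, 0.09], [0, 0, 0]],
  [[0, 0, 0.1], [0, 0, 0]],
  [[0, 0, 0.105], [0, 0, 0]],
  [[0, 0, 0.105], [0, 0, 0]],
])

```text
time_s: 12.1
position: [0.5575, 0.3809, 0.041]
tool_rot: [[0.322, 0.947, 0.001], [0.947, -0.322, -0.001], [-0.0, 0.001, -1.0]]
ft_force: [0.2, -0.4, -1.5]
grip_width: 0.0281
gripper_force: 59.3
```

Request:
step_arm([
  [[0, 0, 0.008], [0, 0, 0]],
  [[0, 0, 0.014], [0, 0, 0]],
  [[0, 0, 0.019], [0, 0, 0]],
  [[0, 0, 0.023], [0, 0, 0]],
  [[0, 0, 0.023], [0, 0, 0]],
  [[0, 0, 0.023], [0, 0, 0]],
])

```text
time_s: 12.6
position: [0.5576, 0.3809, 0.0348]
tool_rot: [[0.322, 0.947, 0.002], [0.947, -0.322, -0.0], [0.0, 0.002, -1.0]]
ft_force: [-1.4, -1.0, 4.8]
grip_width: 0.0282
gripper_force: 59.7
```

Request:
step_arm([
  [[0, 0, 0], [0, 0, 0]],
  [[0, 0, 0], [0, 0, 0]],
  [[0, 0, 0], [0, 0, 0]],
  [[0, 0, 0], [0, 0, 0]],
  [[0, 0, 0], [0, 0, 0]],
  [[0, 0, 0], [0, 0, 0]],
], jaw=70)

```text
time_s: 13.1
position: [0.5576, 0.3809, 0.0342]
tool_rot: [[0.322, 0.947, 0.001], [0.947, -0.322, -0.001], [-0.0, 0.002, -1.0]]
ft_force: [-0.5, -0.4, -0.6]
grip_width: 0.0699
gripper_force: 0.0
```

Request:
step_arm([
  [[0, 0, -0.04], [0, 0, 0]],
  [[0, 0, -0.1], [0, 0, 0]],
  [[0, 0, -0.2], [0, 0, 0]],
  [[0, 0, -0.33], [0, 0, 0]],
  [[0, 0, -0.46], [0, 0, 0]],
  [[0, 0, -0.6], [0, 0, 0]],
  [[0, 0, -0.74], [0, 0, 0]],
  [[0, 0, -0.87], [0, 0, 0]],
  [[0, 0, -0.97], [0, 0, 0]],
  [[0, 0, -0.99], [0, 0, 0]],
])

```text
time_s: 13.93
position: [0.5573, 0.3812, 0.339]
tool_rot: [[0.322, 0.947, 0.012], [0.947, -0.322, 0.004], [0.008, 0.01, -1.0]]
ft_force: [-0.6, 0.2, -0.7]
grip_width: 0.0701
gripper_force: 0.0
```

```bash
python3 - <<'E'
from h import *
np.set_printoptions(precision=4,suppress=True)
goal([.457,.178,.33],2.1)
d=snap('side');W=pts(d);m=(abs(W[...,0]-.557)<.12)&(abs(W[...,1]-.38)<.12)&(W[...,2]>.022)&(W[...,2]<.04)&(d['img'].min(-1)>110)
P=W[m];
print(len(P),P.min(0),P.max(0),np.linalg.lstsq(np.c_[P[:,:2]-[.557,.381],np.ones(len(P))],P[:,2],rcond=None)[0])
print(env.observe()['q'])
E
```

```text
[-0.749 -0.098  0.023] [ 0.005 -0.016  1.535]
429 [0.4739 0.2891 0.0223] [0.6243 0.4877 0.0362] [-0.0048 -0.0064  0.0288]
[ 24.3708  33.5906  37.3963  -0.0641 108.4399  43.1589]
```

The lid lies flat on the board, top at 0.029 as expected. Next I'll plan the lever arc, with the fingers straddling the bar and the tool tilting partly along with it.

```bash
cat >> h.py <<'E'
YAW=.037;O=np.array([.6197,.058,.15]);X=np.array([np.cos(YAW),np.sin(YAW),0]);Y=np.array([-np.sin(YAW),np.cos(YAW),0]);Z=np.array([0,0,1.])
def lev(t,back=0.,k=.55):
    a=1-t;b=k*np.clip(a,-1,1)
    bar=O-.158*X+.15*(np.sin(a)*Y+np.cos(a)*Z)
    z=-(np.sin(b)*Y+np.cos(b)*Z);R=np.c_[-X,np.cross(z,-X),z]
    return bar+(.02-back)*z,R
def rows(poses,start=None):
    s=env.observe();p0,R0=start or (s['position'],s['tool_rot'])
    for p,R in poses:
        d=R0.T@(p-p0)/.3;w=Ro.from_matrix(R0.T@R).as_rotvec(degrees=True)/45
        print([np.round(d,3).tolist(),np.round(w,3).tolist()])
E
python3 - <<'E'
from h import *
s=env.observe();p,R=lev(0,.1);print(p)
rows([(p,R)])
# thirds
rv=Ro.from_matrix(s['tool_rot'].T@R).as_rotvec();print(np.degrees(rv)/45/3)
E
```

```text
[0.45559224 0.22007595 0.29924731]
[[-0.618, -0.149, 0.121], [0.479, -0.671, -2.396]]
[ 0.15965231 -0.22372728 -0.79881064]
```

Request:
step_arm([
  [[-0.3, -0.07, 0], [0.16, -0.224, -0.8]],
  [[-0.618, -0.149, 0], [0.16, -0.224, -0.8]],
  [[-0.618, -0.149, 0], [0.16, -0.224, -0.8]],
  [[-0.618, -0.149, 0], [0.16, -0.224, -0.8]],
  [[-0.618, -0.149, 0], [0.16, -0.224, -0.8]],
  [[-0.618, -0.149, 0], [0.16, -0.224, -0.8]],
  [[-0.618, -0.149, 0], [0.16, -0.224, -0.8]],
  [[-0.618, -0.149, 0], [0.16, -0.224, -0.8]],
], jaw=45)

```text
time_s: 14.65
position: [0.4549, 0.22, 0.3306]
tool_rot: [[-0.304, 0.944, -0.124], [0.944, 0.282, -0.17], [-0.126, -0.169, -0.977]]
ft_force: [-0.3, -0.2, -0.1]
grip_width: 0.0449
gripper_force: 0.0
```

Request:
step_arm([
  [[0, 0, 0], [0.16, -0.224, -0.8]],
  [[0, 0, 0], [0.16, -0.224, -0.8]],
  [[0, 0, 0], [0.16, -0.224, -0.8]],
  [[0, 0, 0], [0.16, -0.224, -0.8]],
  [[0, 0, 0], [0.16, -0.224, -0.8]],
  [[0, 0, 0], [0.16, -0.224, -0.8]],
  [[0, 0, 0], [0.16, -0.224, -0.8]],
])

```text
time_s: 15.23
position: [0.455, 0.2209, 0.3302]
tool_rot: [[-0.82, 0.56, -0.12], [0.559, 0.739, -0.375], [-0.122, -0.375, -0.919]]
ft_force: [0.0, -0.8, -0.4]
grip_width: 0.0448
gripper_force: 0.0
```

Request:
step_arm([
  [[0, 0, 0], [0.16, -0.224, -0.8]],
  [[0, 0, 0], [0.16, -0.224, -0.8]],
  [[0, 0, 0], [0.16, -0.224, -0.8]],
  [[0, 0, 0], [0.16, -0.224, -0.8]],
  [[0, 0, 0], [0.16, -0.224, -0.8]],
  [[0, 0, 0], [0.16, -0.224, -0.8]],
  [[0, 0, 0], [0.16, -0.224, -0.8]],
])

```text
time_s: 15.82
position: [0.4548, 0.2205, 0.3307]
tool_rot: [[-0.999, -0.039, 0.013], [-0.04, 0.85, -0.526], [0.009, -0.526, -0.851]]
ft_force: [0.2, -0.2, 0.5]
grip_width: 0.045
gripper_force: 0.0
```

```bash
python3 - <<'E'
from h import *
rows([lev(0,.1),lev(0,0)]);print(env.observe()['q'])
E
```

```text
[[-0.004, 0.054, 0.09], [-0.005, -0.008, 0.009]]
[[-0.006, 0.055, 0.423], [-0.005, -0.008, 0.009]]
[ 26.45090776  22.46016198  63.28646744 -29.80869777 106.55451607
 -71.51358746]
```

Request:
step_arm([
  [[-0.004, 0.054, 0.05], [-0.005, -0.008, 0.009]],
  [[-0.004, 0.054, 0.09], [-0.005, -0.008, 0.009]],
  [[-0.004, 0.054, 0.09], [-0.005, -0.008, 0.009]],
  [[-0.004, 0.054, 0.09], [-0.005, -0.008, 0.009]],
])

```text
time_s: 16.15
position: [0.4561, 0.2194, 0.2997]
tool_rot: [[-0.999, -0.029, 0.018], [-0.034, 0.852, -0.522], [-0.0, -0.523, -0.853]]
ft_force: [0.4, 0.6, 0.4]
grip_width: 0.0456
gripper_force: 0.0
```

```bash
python3 - <<'E'
from h import *
rows([lev(0,.1),lev(0,0)])
d=snap('wrist');cv2.imwrite('pics/w2.png',d['img'][...,::-1])
a=O+.15*(np.sin(1)*Y+np.cos(1)*Z)
print(proj(d,[a-.118*X,a-.158*X,a-.196*X]))
E
```

```text
[[0.002, 0.003, 0.0], [0.0, -0.002, -0.003]]
[[0.001, 0.003, 0.333], [0.0, -0.002, -0.003]]
[[316.95662811 304.98156406]
 [316.87463652 250.12758361]
 [316.78892741 192.78650764]]
```

View pics/w2.png

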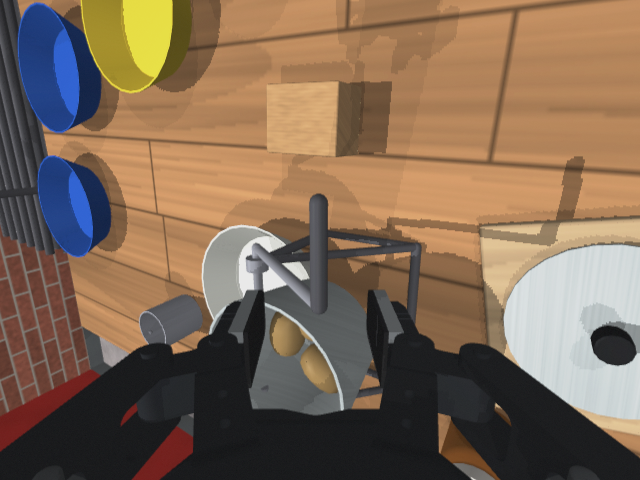

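The wrist view has the bar at column 318, rows 195 to 310, as predicted (317, 193 to 305) and midway between the fingers. Two potatoes show in the pot. Go in and narrow the jaw.

Request:
step_arm([
  [[0.001, 0.003, 0.08], [0, 0, 0]],
  [[0.001, 0.003, 0.16], [0, 0, 0]],
  [[0.001, 0.003, 0.24], [0, 0, 0]],
  [[0.001, 0.003, 0.3], [0, 0, 0]],
  [[0.001, 0.003, 0.333], [0, 0, 0]],
  [[0.001, 0.003, 0.333], [0, 0, 0]],
])

```text
time_s: 16.7
position: [0.4575, 0.1673, 0.2134]
tool_rot: [[-0.999, -0.03, 0.017], [-0.035, 0.852, -0.523], [0.001, -0.523, -0.852]]
ft_force: [0.6, -0.7, -0.3]
grip_width: 0.0449
gripper_force: 0.0
```

Request:
step_arm([
  [[0, 0, 0], [0, 0, 0]],
  [[0, 0, 0], [0, 0, 0]],
  [[0, 0, 0], [0, 0, 0]],
  [[0, 0, 0], [0, 0, 0]],
  [[0, 0, 0], [0, 0, 0]],
], jaw=22, grip_force=20)

```text
time_s: 17.12
position: [0.4577, 0.1685, 0.2145]
tool_rot: [[-0.999, -0.031, 0.02], [-0.037, 0.852, -0.522], [-0.001, -0.522, -0.853]]
ft_force: [-0.7, 0.2, -0.3]
grip_width: 0.0222
gripper_force: 0.0
```

```bash
python3 - <<'E'
from h import *
s=env.observe();print(s['position'],lev(0)[0],s['q'])
rows([lev(t) for t in np.linspace(.05,.5,10)])
E
```

```text
[0.45768986 0.16845533 0.21453752] [0.45752574 0.167843   0.21399486] [ 21.33388262  23.89502152  80.51505844 -29.61112372  87.34005436
 -66.26871271]
[[0.001, -0.022, -0.008], [-0.035, 0.001, -0.0]]
[[0.001, -0.043, -0.017], [-0.07, 0.001, -0.0]]
[[0.001, -0.065, -0.025], [-0.105, 0.001, -0.0]]
[[0.001, -0.087, -0.032], [-0.14, 0.001, -0.0]]
[[0.001, -0.11, -0.038], [-0.175, 0.001, -0.0]]
[[0.001, -0.133, -0.043], [-0.21, 0.001, -0.0]]
[[0.001, -0.156, -0.046], [-0.245, 0.001, -0.0]]
[[0.001, -0.179, -0.048], [-0.28, 0.001, -0.0]]
[[0.001, -0.202, -0.049], [-0.315, 0.001, -0.0]]
[[0.001, -0.225, -0.049], [-0.35, 0.001, -0.0]]
```

Request:
step_arm([
  [[0, -0.022, -0.008], [-0.035, 0, 0]],
  [[0, -0.043, -0.017], [-0.07, 0, 0]],
  [[0, -0.065, -0.025], [-0.105, 0, 0]],
  [[0, -0.087, -0.032], [-0.14, 0, 0]],
  [[0, -0.11, -0.038], [-0.175, 0, 0]],
  [[0, -0.133, -0.043], [-0.21, 0, 0]],
  [[0, -0.156, -0.046], [-0.245, 0, 0]],
  [[0, -0.179, -0.048], [-0.28, 0, 0]],
  [[0, -0.202, -0.049], [-0.315, 0, 0]],
  [[0, -0.225, -0.049], [-0.35, 0, 0]],
])

```text
time_s: 17.95
position: [0.4594, 0.1198, 0.2628]
tool_rot: [[-0.999, -0.037, 0.012], [-0.039, 0.963, -0.267], [-0.002, -0.267, -0.964]]
ft_force: [-1.5, 9.7, 4.6]
grip_width: 0.0221
gripper_force: 4.2
```

```bash
python3 - <<'E'
from h import *
s=env.observe();print(s['position'],lev(.5)[0],s['q'],s['ft_force'])
rows([lev(t) for t in np.linspace(.55,1.0,10)])
E
```

```text
[0.45937828 0.11982069 0.26276121] [0.45934883 0.11859272 0.26238888] [  8.6739262   15.19500549  80.53363007 -15.42444543  86.11241502
 -82.2199994 ] [-1.50838358  9.68698694  4.63942922]
[[0.0, -0.026, -0.003], [-0.029, 0.002, 0.001]]
[[0.0, -0.049, -0.007], [-0.064, 0.002, 0.001]]
[[0.0, -0.072, -0.009], [-0.099, 0.002, 0.001]]
[[0.0, -0.095, -0.011], [-0.134, 0.002, 0.001]]
[[0.0, -0.118, -0.011], [-0.169, 0.002, 0.001]]
[[0.0, -0.142, -0.01], [-0.204, 0.002, 0.002]]
[[0.0, -0.165, -0.008], [-0.239, 0.002, 0.002]]
[[0.0, -0.188, -0.005], [-0.274, 0.002, 0.002]]
[[0.0, -0.21, -0.001], [-0.309, 0.002, 0.002]]
[[0.001, -0.233, 0.005], [-0.344, 0.002, 0.002]]
```

Request:
step_arm([
  [[0, -0.024, -0.003], [-0.03, 0, 0]],
  [[0, -0.047, -0.007], [-0.065, 0, 0]],
  [[0, -0.07, -0.009], [-0.1, 0, 0]],
  [[0, -0.093, -0.011], [-0.135, 0, 0]],
  [[0, -0.117, -0.011], [-0.17, 0, 0]],
  [[0, -0.14, -0.01], [-0.205, 0, 0]],
  [[0, -0.164, -0.008], [-0.24, 0, 0]],
  [[0, -0.187, -0.005], [-0.275, 0, 0]],
  [[0, -0.21, -0.001], [-0.31, 0, 0]],
  [[0, -0.233, 0.005], [-0.345, 0, 0]],
])

```text
time_s: 18.78
position: [0.4622, 0.0515, 0.2805]
tool_rot: [[-0.999, -0.038, 0.003], [-0.038, 0.999, -0.001], [-0.003, -0.001, -1.0]]
ft_force: [0.5, 5.7, 4.8]
grip_width: 0.0222
gripper_force: 3.0
```

```bash
python3 - <<'E'
from h import *
s=env.observe();print(s['position'],lev(1.)[0],s['q'],s['ft_force'])
rows([lev(t) for t in np.linspace(1.05,1.5,10)])
E
```

```text
[0.46223904 0.05147898 0.28054911] [0.46180814 0.05215533 0.28      ] [-8.26620133e+00  1.11282760e+01  8.15124461e+01 -2.19663737e-02
  8.72057765e+01 -1.00445599e+02] [0.54374445 5.66101533 4.84952177]
[[0.001, -0.021, 0.002], [-0.036, 0.003, 0.001]]
[[0.001, -0.044, 0.004], [-0.071, 0.003, 0.001]]
[[0.001, -0.067, 0.007], [-0.106, 0.003, 0.001]]
[[0.001, -0.09, 0.011], [-0.141, 0.003, 0.002]]
[[0.002, -0.112, 0.017], [-0.176, 0.003, 0.002]]
[[0.002, -0.134, 0.023], [-0.211, 0.003, 0.002]]
[[0.002, -0.156, 0.031], [-0.246, 0.003, 0.002]]
[[0.002, -0.178, 0.04], [-0.281, 0.003, 0.002]]
[[0.002, -0.199, 0.05], [-0.316, 0.003, 0.002]]
[[0.002, -0.219, 0.061], [-0.351, 0.003, 0.002]]
```

Request:
step_arm([
  [[0, -0.022, 0.002], [-0.036, 0, 0]],
  [[0, -0.045, 0.004], [-0.071, 0, 0]],
  [[0, -0.068, 0.007], [-0.106, 0, 0]],
  [[0, -0.09, 0.011], [-0.141, 0, 0]],
  [[0.001, -0.112, 0.017], [-0.176, 0, 0]],
  [[0.001, -0.134, 0.023], [-0.211, 0, 0]],
  [[0.001, -0.156, 0.031], [-0.246, 0, 0]],
  [[0.001, -0.178, 0.04], [-0.281, 0, 0]],
  [[0.001, -0.199, 0.05], [-0.316, 0, 0]],
  [[0.001, -0.219, 0.061], [-0.351, 0, 0]],
])

```text
time_s: 19.62
position: [0.4644, -0.0147, 0.2623]
tool_rot: [[-0.999, -0.037, -0.008], [-0.038, 0.962, 0.27], [-0.002, 0.27, -0.963]]
ft_force: [1.0, 4.1, 4.2]
grip_width: 0.022
gripper_force: 2.2
```

```bash
python3 - <<'E'
from h import *
s=env.observe();print(s['position'],lev(1.5)[0],s['q'],s['ft_force'])
rows([lev(t) for t in np.linspace(1.54,1.9,10)])
E
```

```text
[ 0.46437661 -0.01474015  0.26229081] [ 0.46426744 -0.01428206  0.26238888] [ -24.59425285   13.20286937   83.42352028   14.016718     90.45558532
 -117.52859083] [0.98502234 4.09234583 4.20015077]
[[0.0, -0.016, 0.005], [-0.03, 0.002, 0.002]]
[[0.0, -0.034, 0.011], [-0.058, 0.002, 0.002]]
[[0.0, -0.052, 0.017], [-0.086, 0.002, 0.002]]
[[0.0, -0.069, 0.024], [-0.114, 0.002, 0.002]]
[[0.0, -0.086, 0.032], [-0.142, 0.002, 0.002]]
[[0.001, -0.102, 0.04], [-0.17, 0.002, 0.002]]
[[0.001, -0.118, 0.049], [-0.198, 0.002, 0.002]]
[[0.001, -0.134, 0.059], [-0.226, 0.002, 0.002]]
[[0.001, -0.15, 0.07], [-0.254, 0.002, 0.002]]
[[0.001, -0.165, 0.081], [-0.282, 0.002, 0.002]]
```

Request:
step_arm([
  [[0, -0.017, 0.005], [-0.03, 0, 0]],
  [[0, -0.035, 0.011], [-0.058, 0, 0]],
  [[0, -0.052, 0.017], [-0.086, 0, 0]],
  [[0, -0.069, 0.024], [-0.114, 0, 0]],
  [[0, -0.086, 0.032], [-0.142, 0, 0]],
  [[0, -0.102, 0.04], [-0.17, 0, 0]],
  [[0, -0.118, 0.049], [-0.198, 0, 0]],
  [[0, -0.134, 0.059], [-0.226, 0, 0]],
  [[0, -0.15, 0.07], [-0.254, 0, 0]],
  [[0, -0.165, 0.081], [-0.282, 0, 0]],
])

```text
time_s: 20.45
position: [0.4655, -0.0566, 0.2242]
tool_rot: [[-0.999, -0.032, -0.018], [-0.037, 0.879, 0.475], [0.0, 0.475, -0.88]]
ft_force: [0.4, 1.9, 4.1]
grip_width: 0.022
gripper_force: 1.6
```

Request:
step_arm([
  [[0, 0, 0], [0, 0, 0]],
  [[0, 0, 0], [0, 0, 0]],
  [[0, 0, 0], [0, 0, 0]],
  [[0, 0, 0], [0, 0, 0]],
  [[0, 0, 0], [0, 0, 0]],
  [[0, 0, 0], [0, 0, 0]],
])

```text
time_s: 20.95
position: [0.4655, -0.056, 0.2249]
tool_rot: [[-0.999, -0.033, -0.018], [-0.037, 0.881, 0.473], [-0.0, 0.473, -0.881]]
ft_force: [1.0, 0.5, -0.1]
grip_width: 0.0223
gripper_force: 0.0
```

```bash
python3 - <<'E'
from h import *
s=env.observe();print(s['position'],lev(1.9)[0],s['q'],s['ft_force'])
d=snap('side');cv2.imwrite('pics/side3.png',cv2.resize(d['img'][120:370,230:480,::-1],None,fx=2,fy=2))
rows([lev(t) for t in np.linspace(1.85,1.4,10)])
E
```

```text
[ 0.46553103 -0.0560286   0.2248661 ] [ 0.46580317 -0.05576915  0.22564212] [ -34.23028216   18.9156698    85.38105931   22.41577805   93.10315683
 -128.61189592] [ 0.97741686  0.49977069 -0.11406542]
[[-0.001, 0.023, -0.011], [0.032, -0.0, 0.0]]
[[-0.001, 0.045, -0.019], [0.067, -0.0, 0.0]]
[[-0.001, 0.067, -0.026], [0.102, -0.0, 0.0]]
[[-0.001, 0.09, -0.032], [0.137, -0.0, 0.0]]
[[-0.001, 0.113, -0.037], [0.172, -0.0, 0.0]]
[[-0.001, 0.136, -0.041], [0.207, -0.0, 0.0]]
[[-0.001, 0.159, -0.043], [0.242, -0.0, 0.0]]
[[-0.001, 0.182, -0.044], [0.277, -0.0, 0.0]]
[[-0.001, 0.205, -0.044], [0.312, -0.0, 0.0]]
[[-0.001, 0.228, -0.043], [0.347, -0.0, 0.0]]
```

View pics/side3.png

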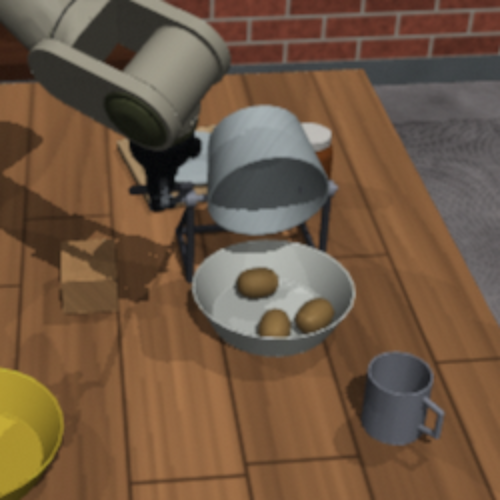

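All three potatoes lie in the basin at crop (257,282), (273,325) and (315,315), and the pot is tipped and empty. Bring it back steadily.

Request:
step_arm([
  [[0, 0.023, -0.011], [0.032, 0, 0]],
  [[0, 0.045, -0.019], [0.067, 0, 0]],
  [[0, 0.067, -0.026], [0.102, 0, 0]],
  [[-0.001, 0.09, -0.032], [0.137, 0, 0]],
  [[-0.001, 0.113, -0.037], [0.172, 0, 0]],
  [[-0.001, 0.136, -0.041], [0.207, 0, 0]],
  [[-0.001, 0.159, -0.043], [0.242, 0, 0]],
  [[-0.001, 0.182, -0.044], [0.277, 0, 0]],
  [[-0.001, 0.205, -0.044], [0.312, 0, 0]],
  [[-0.001, 0.228, -0.043], [0.347, 0, 0]],
])

```text
time_s: 21.83
position: [0.4641, -0.0017, 0.27]
tool_rot: [[-0.999, -0.037, -0.005], [-0.037, 0.976, 0.214], [-0.003, 0.214, -0.977]]
ft_force: [-0.7, -3.6, 2.0]
grip_width: 0.022
gripper_force: 1.7
```

```bash
python3 - <<'E'
from h import *
s=env.observe();print(s['position'],lev(1.4)[0],s['ft_force'])
rows([lev(t) for t in np.linspace(1.35,.9,10)])
E
```

```text
[ 0.46407435 -0.00166802  0.27001073] [ 0.46380746 -0.00185583  0.2686412 ] [-0.71574167 -3.63181151  2.02655066]
[[0.001, 0.021, 0.0], [0.03, 0.004, 0.001]]
[[0.001, 0.044, -0.002], [0.065, 0.004, 0.001]]
[[0.001, 0.067, -0.004], [0.1, 0.004, 0.001]]
[[0.001, 0.091, -0.004], [0.135, 0.004, 0.001]]
[[0.001, 0.114, -0.004], [0.17, 0.004, 0.001]]
[[0.001, 0.137, -0.002], [0.205, 0.004, 0.001]]
[[0.001, 0.16, 0.002], [0.24, 0.004, 0.001]]
[[0.001, 0.183, 0.006], [0.275, 0.004, 0.001]]
[[0.001, 0.205, 0.011], [0.31, 0.004, 0.0]]
[[0.001, 0.227, 0.018], [0.345, 0.004, 0.0]]
```

Request:
step_arm([
  [[0, 0.021, 0], [0.03, 0, 0]],
  [[0, 0.044, -0.002], [0.065, 0, 0]],
  [[0, 0.067, -0.004], [0.1, 0, 0]],
  [[0, 0.091, -0.004], [0.135, 0, 0]],
  [[0, 0.114, -0.004], [0.17, 0, 0]],
  [[0, 0.137, -0.002], [0.205, 0, 0]],
  [[0, 0.16, 0.002], [0.24, 0, 0]],
  [[0, 0.183, 0.006], [0.275, 0, 0]],
  [[0, 0.205, 0.011], [0.31, 0, 0]],
  [[0, 0.227, 0.018], [0.345, 0, 0]],
])

```text
time_s: 22.67
position: [0.4613, 0.0664, 0.2796]
tool_rot: [[-0.999, -0.037, 0.006], [-0.037, 0.998, -0.053], [-0.004, -0.054, -0.999]]
ft_force: [0.4, -1.7, 1.4]
grip_width: 0.0222
gripper_force: 1.0
```

```bash
python3 - <<'E'
from h import *
s=env.observe();print(s['position'],lev(.9)[0],s['ft_force'])
rows([lev(t) for t in np.linspace(.85,.4,10)])
E
```

```text
[0.46133078 0.06636527 0.27961607] [0.46129486 0.0660214  0.27928087] [ 0.39753217 -1.66030447  1.43999875]
[[0.0, 0.022, 0.003], [0.037, 0.005, 0.0]]
[[0.0, 0.045, 0.006], [0.072, 0.005, 0.0]]
[[0.0, 0.068, 0.01], [0.107, 0.005, 0.0]]
[[0.0, 0.09, 0.015], [0.142, 0.005, 0.0]]
[[0.0, 0.113, 0.022], [0.177, 0.005, 0.0]]
[[0.0, 0.135, 0.029], [0.212, 0.005, 0.0]]
[[0.0, 0.156, 0.038], [0.247, 0.005, -0.0]]
[[0.0, 0.177, 0.048], [0.282, 0.005, -0.0]]
[[0.0, 0.198, 0.059], [0.317, 0.005, -0.0]]
[[0.0, 0.217, 0.071], [0.352, 0.005, -0.0]]
```

Request:
step_arm([
  [[0, 0.022, 0.003], [0.037, 0, 0]],
  [[0, 0.045, 0.006], [0.072, 0, 0]],
  [[0, 0.068, 0.01], [0.107, 0, 0]],
  [[0, 0.09, 0.015], [0.142, 0, 0]],
  [[0, 0.113, 0.022], [0.177, 0, 0]],
  [[0, 0.135, 0.029], [0.212, 0, 0]],
  [[0, 0.156, 0.038], [0.247, 0, 0]],
  [[0, 0.177, 0.048], [0.282, 0, 0]],
  [[0, 0.198, 0.059], [0.317, 0, 0]],
  [[0, 0.217, 0.071], [0.352, 0, 0]],
])

```text
time_s: 23.5
position: [0.4588, 0.1305, 0.2549]
tool_rot: [[-0.999, -0.035, 0.016], [-0.038, 0.946, -0.322], [-0.004, -0.323, -0.946]]
ft_force: [-0.3, -0.3, 1.6]
grip_width: 0.0219
gripper_force: 0.8
```

```bash
python3 - <<'E'
from h import *
s=env.observe();print(s['position'],lev(.4)[0],s['ft_force'])
rows([lev(t) for t in np.linspace(.36,-.02,10)])
E
```

```text
[0.45884971 0.13048672 0.25485193] [0.45891483 0.13031731 0.2548795 ] [-0.34706709 -0.25338254  1.57278999]
[[-0.0, 0.017, 0.006], [0.03, 0.005, -0.0]]
[[-0.0, 0.036, 0.013], [0.059, 0.005, -0.001]]
[[-0.0, 0.054, 0.02], [0.089, 0.005, -0.001]]
[[-0.0, 0.071, 0.029], [0.118, 0.005, -0.001]]
[[-0.0, 0.089, 0.038], [0.148, 0.005, -0.001]]
[[0.0, 0.106, 0.048], [0.177, 0.005, -0.001]]
[[0.0, 0.122, 0.059], [0.207, 0.005, -0.001]]
[[0.0, 0.138, 0.07], [0.237, 0.005, -0.001]]
[[0.0, 0.154, 0.082], [0.266, 0.005, -0.001]]
[[0.0, 0.17, 0.095], [0.282, 0.005, -0.001]]
```

Request:
step_arm([
  [[0, 0.017, 0.006], [0.03, 0, 0]],
  [[0, 0.036, 0.013], [0.059, 0, 0]],
  [[0, 0.054, 0.02], [0.089, 0, 0]],
  [[0, 0.071, 0.029], [0.118, 0, 0]],
  [[0, 0.089, 0.038], [0.148, 0, 0]],
  [[0, 0.106, 0.048], [0.177, 0, 0]],
  [[0, 0.122, 0.059], [0.207, 0, 0]],
  [[0, 0.138, 0.07], [0.237, 0, 0]],
  [[0, 0.154, 0.082], [0.266, 0, 0]],
  [[0, 0.17, 0.095], [0.282, 0, 0]],
])

```text
time_s: 24.33
position: [0.4575, 0.169, 0.2095]
tool_rot: [[-0.999, -0.032, 0.019], [-0.037, 0.852, -0.523], [0.001, -0.523, -0.852]]
ft_force: [-0.9, 0.0, 1.5]
grip_width: 0.0216
gripper_force: 0.8
```

```bash
python3 - <<'E'
from h import *
s=env.observe();print(s['position'],lev(-.02)[0],s['ft_force'])
rows([lev(-.03),lev(-.05)])
E
```

```text
[0.45747742 0.16899736 0.2094681 ] [0.45746672 0.16943747 0.2114544 ] [-0.85542632  0.00456296  1.52618755]
[[-0.0, 0.002, -0.004], [-0.001, -0.0, 0.001]]
[[-0.0, 0.011, 0.001], [-0.001, -0.0, 0.001]]
```

Request:
step_arm([
  [[0, 0.006, 0], [0, 0, 0]],
  [[0, 0.012, 0], [0, 0, 0]],
  [[0, 0.016, 0], [0, 0, 0]],
  [[0, 0.02, 0], [0, 0, 0]],
  [[0, 0.02, 0], [0, 0, 0]],
])

```text
time_s: 24.75
position: [0.4572, 0.1715, 0.2077]
tool_rot: [[-0.999, -0.03, 0.017], [-0.035, 0.85, -0.525], [0.001, -0.525, -0.851]]
ft_force: [-0.6, -14.8, 1.2]
grip_width: 0.0223
gripper_force: 6.7
```

The force rose to 15 N, so the pot is at its stop. Relax, open and withdraw along the tool axis.

Request:
step_arm([
  [[0, -0.015, 0], [0, 0, 0]],
  [[0, -0.022, 0], [0, 0, 0]],
  [[0, -0.022, 0], [0, 0, 0]],
  [[0, -0.022, 0], [0, 0, 0]],
  [[0, -0.022, 0], [0, 0, 0]],
], jaw=45)

```text
time_s: 25.17
position: [0.4576, 0.1682, 0.2105]
tool_rot: [[-0.999, -0.032, 0.019], [-0.037, 0.853, -0.521], [0.0, -0.521, -0.854]]
ft_force: [-0.5, 0.8, -0.7]
grip_width: 0.0449
gripper_force: 0.0
```

Request:
step_arm([
  [[0, 0, -0.03], [0, 0, 0]],
  [[0, 0, -0.1], [0, 0, 0]],
  [[0, 0, -0.18], [0, 0, 0]],
  [[0, 0, -0.26], [0, 0, 0]],
  [[0, 0, -0.34], [0, 0, 0]],
  [[0, 0, -0.4], [0, 0, 0]],
  [[0, 0, -0.42], [0, 0, 0]],
  [[0, 0, -0.42], [0, 0, 0]],
  [[0, 0, -0.42], [0, 0, 0]],
  [[0, 0, -0.42], [0, 0, 0]],
])

```text
time_s: 26.0
position: [0.4549, 0.2332, 0.317]
tool_rot: [[-0.999, -0.032, 0.017], [-0.037, 0.852, -0.522], [0.002, -0.522, -0.853]]
ft_force: [0.5, 0.4, -0.1]
grip_width: 0.0447
gripper_force: 0.0
```

```bash
python3 - <<'E'
from h import *
np.set_printoptions(precision=4,suppress=True)
d=snap('side');W=pts(d);I=d['img']
cv2.imwrite('pics/side4.png',cv2.resize(I[90:390,200:500,::-1],None,fx=2,fy=2))
m=(abs(W[...,0]-.458)<.04)&(abs(W[...,1]-.178)<.05)&(W[...,2]>.215)&(W[...,2]<.26)
P=W[m];print('bar',len(P),P.mean(0) if len(P) else '',P[:,2].max() if len(P) else '')
m=(abs(W[...,0]-.62)<.1)&(abs(W[...,1]-.1)<.12)&(W[...,2]>.18)&(W[...,2]<.215)
P=W[m];print('rim',np.linalg.lstsq(np.c_[P[:,:2]-[.618,.103],np.ones(len(P))],P[:,2],rcond=None)[0],P.min(0),P.max(0))
m=(abs(W[...,0]-.557)<.12)&(abs(W[...,1]-.38)<.12)&(W[...,2]>.022)&(W[...,2]<.04)&(I.min(-1)>110)
P=W[m];print('lid',P.min(0),P.max(0),np.median(P[:,2]));print(basin(d),env.observe()['ft_force'])
E
```

```text
bar 114 [0.4638 0.1739 0.2329] 0.24299248337998144
rim [-0.0031 -0.004   0.189 ] [0.537  0.0144 0.18  ] [0.7045 0.1908 0.2005]
lid [0.4716 0.2856 0.0224] [0.633  0.4973 0.0349] 0.02896744076119895
(array([ 0.6308, -0.0397]), np.int64(404), np.float64(0.002815787141093741)) [-0.524   0.4917 -0.3723]
```

View pics/side4.png

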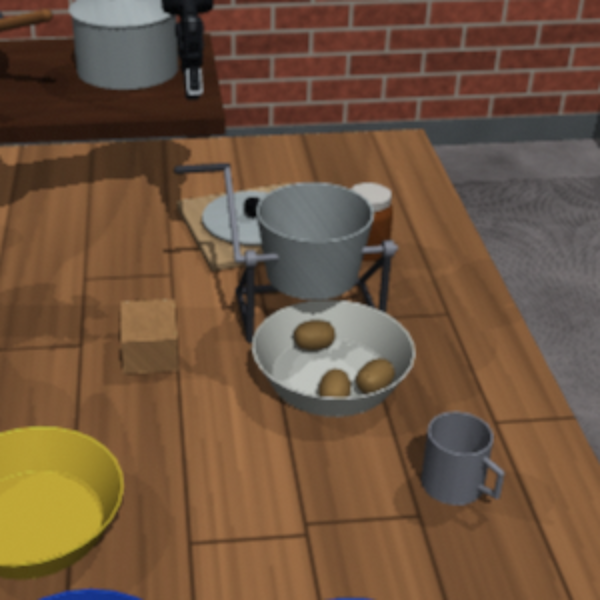

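The pot is upright, with the bar back at (0.464, 0.174). The lid lies flat on the board at crop (250,212), the three potatoes rest in the basin around (345,360), and the robot is clear. Hand in.

```bash
python3 -c "
from rig import close_job
print(close_job())"
```

```text
the job is handed in; nothing more can be done
None
```

The job is handed in, with no verdict shown: by my last camera check the lid lies flat on the board, all three potatoes are in the basin, the pot is upright against its stop, and the mug, jar and carton were left alone.

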